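Wedge the bender's guard gate open

TASK

Swing the yellow guard gate of the bending fixture fully open, back against its stop. Then take the wooden wedge from the tray by its grip block and, with it flat on the bench, tap it thin end first under the gate's bottom edge from the side facing the robot until it jams firmly and holds the gate there; do not force it so hard that the hinge is strained. Let go, and leave the packing block, the oil bottle and the steel collar where they are.

Things in the scene. Friction and masses are not known exactly. Their poses are not given: they have to be found in the camera images.
- gate_hinge (a point): Gate's hinge axis at bench level. Frame: shut gate along -x, open gate along +y, z up. Fixture bed fills its -y side from 40 mm off, 36 mm high; parts on it farther off up to 155 mm. Hinge post 130 mm high at the axis. A stop post 22 mm thick, 85 mm high stands behind the open gate, 215 mm from the hinge.
- gate (a joint): Gate angle, rad: 0 shut, 1.57 fully open at the stop; grows clockwise seen from above. Starts ajar at 0.7 to 1.1, stays where left, swings with 1 to 2 N. On its hinge pin it can rise a little against a spring (20 N/mm, plus 5 N weight), so a wedge jams under it: push rises some 3 to 5 N per mm after first touch. 16 to 24 N of push along the wedge is firm (bearing over 8 N); bearing over 25 N strains the hinge.
- gate_handle (a point): Centre of the upright black round handle, 18 mm across, 36 mm tall, on the gate's top edge 205 mm from the hinge axis. Yellow steel panel 12 mm thick, 15 to 230 mm from the axis, top edge 18 mm below this point, 116 mm above the bench. Its bottom edge is a steel foot rail, 16 mm thick and 28 mm high, 20 to 225 mm from the axis, that is set anew each time: 6 to 16 mm gap to the bench.
- wedge_grip (a point): Centre of the grip block on the wooden wedge's thick end. Frame: x to the thin end, y across, z up. Wedge 155 mm long, 34 wide, flat underside, top a ramp from 4 mm to 29 mm thick. Thin end 144 mm along +x, underside 46 mm below this point. Grip block 22 mm long (x), 24 wide (y), its top 16 mm above this point; it stands free over its upper 33 mm. About 0.14 kg. Starts in the tray.
- tray: Heavy grey steel tool tray, 250 x 230 mm (x, y), rim 16 mm high, floor 4 mm thick; it does not move. Origin: centre of its underside.
- packing: Wooden packing block in the tray, like the wedge with the same grip block but not tapered: 155 x 34 x 30 mm. Too thick to go under the gate. Leave alone. Origin: centre of its underside.
- oiler: White oil bottle, 52 mm across, 130 mm high, beyond the gate. Leave alone. Origin: centre of its underside.
- collar: Steel ring 48 mm across, 22 mm high, on the bench. Leave alone.
There are look-alikes about, which are no part of the job. What is shaped like the part that bears wedge_grip but red is not meant.

How it is judged:
On the way, in this order (a step that is already met when the one before it is completed fails the run):
1. the gate is fully open, against its stop (value of joint gate above 1.5 rad), for 0.2 s.
2. the wedge is jammed under the open gate (value of joint gate above 1.5 rad and contact force between wedge and gate above 8 N), for 0.3 s.
At the end, for the whole second after the job is handed in: The gate stands within 0.07 rad of fully open; the released wedge lies flat on the bench (within 0.08 rad), grip block on the robot's side, bearing on the gate with over 8 N (never over 25 N); wedge and gate at rest (all of step 2 and angle between wedge_grip's own z axis and vertical below 0.08 rad and height (world z) of wedge_grip below 0.052 m and x of wedge_grip in the frame of gate_hinge below -0.05 m and linear speed of wedge below 0.01 m/s and velocity of joint gate below 0.05 rad/s); the robot touches nothing.
It fails at once if the wedge bears on the gate with more than 25 N and strains its hinge (contact force between wedge and gate above 25 N).
It fails at once if a bystander (packing block, oil bottle, collar) is moved more than 30 mm (distance of any of packing, oiler, collar from where it was at the start of the episode above 0.03 m).
It also fails if it takes over 70 s, if anything falls off the work surface, if the arm or the gripper's body presses on something with over 40 N, if the wrist force passes 120 N, or if a joint passes its speed limit or range.

ROBOT

A 6-joint arm with a two-finger parallel gripper is mounted at the origin on the work surface. World frame = base frame: x ahead of the robot, y to its left, z up, the work surface at z = 0. Lengths are in m, angles in rad, forces in N, time in s.
With the tool pointing down it reaches from about 0.35 to 0.975 m from the base axis. Payload 4.9 kg.
Tool frame: the origin (TCP) lies midway between the tips of the shut fingers; the grasp point (between the pads) lies 19 mm behind it; z points along the fingers, y is the direction in which the jaws open and shut (so a half turn about z gives the same grasp; the last joint's range is limited). The gripper opens to 85 mm and grips with 20 to 120 N. Pads are 22 mm wide; open, the fingers measure 114 mm over their backs; the gripper's body (76 mm by 85 mm) begins 54 mm behind the grasp point. The pads swing forward as they close: fully open they stand 13 mm farther back than shut.
Start: joints at [1.002, 0.053, 1.613, -0, 1.476, -0.119], TCP at [0.272, 0.563, 0.231] pointing down, gripper open.
Joint ranges: [-3.01, 3.01], [-1.01, 2.22], [0.06, 2.58], [-1.02, 4.17], [0.09, 2.62], [-3.14, 3.14]. Speed limits (rad/s): [2.57, 2.57, 3.14, 3.14, 3.14, 3.14].

INTERFACE

Orientations are given as a unit quaternion [w, x, y, z].
In Python, from plant import state, grab_frame, camera_params, job_done, boxes_of gives the robot as it stands.
- The arm moves only by the tool step_arm, never from a script. Its argument "steps" is a list of rows, each a list of 4 numbers: the shift along the tool's x, y, z in mm, then the turn about the tool's z in degrees. A call has 1 to 8 rows; each row shifts and turns the pose as measured when the row begins, along the tool's axes as they then stand; what a row does not reach is not made up. A row lasts 1/10 s, in which the tool goes at most 50 mm and 8.59 degrees, less where a joint would pass 70% of its speed; a pose out of reach is approached as far as the arm can. A call is refused whole if a number of a shift passes 50 or a number of a turn 8.59, either way. A call with a gripper value outside its range is refused whole. "claw" is the opening in per cent of the stroke, from 0 (shut) to 100 (fully open), set as the call begins (left out, the last holds). The fingers move at their own pace and stop on an object; the grip force is fixed at half the most. Time passes only in rows, so rows that do not move let the fingers close. It gives the time, the measured TCP pose, the force and the opening at its end, in the units of the state.
- state(): the state, without advancing time (a new reading comes with each control period).
- grab_frame(name): name is "scene" or "top" or "wrist"; returns (picture, depth): 420x560x3 uint8, red, green, blue; 420x560 float32, m along the optical axis (not along the pixel's ray), 0 where there is no reading.
- camera_params(name): a dict with "mtx" (3x3 intrinsics, pixels), "k1" (the pictures are not rectified: a ray, as slopes to the right and down, at radius r is drawn at 1 + k1 r^2 times it, then the intrinsics apply), "extrinsics" (4x4, takes a point from camera to world coordinates); the wrist camera has in their place "T_tool_cam" (4x4, takes a point from camera to tool coordinates, whose origin is the TCP and whose axes are the flange's). Camera axes: x right, y down, z forward; pixel columns grow to the right and rows downward; lengths in m; the calibration is good to about 2 mm. A picture is of the moment at which its call begins: read the wrist's pose just before it. camera_params takes no time and is no camera call.
- job_done(): hands the job in, once; it reports no verdict.
Trained networks look in the newest picture that a camera, given by its name, has taken for a name from the list of things; names that differ only in an ending like _2 or _b are one class to them, and where a whole thing is asked for, a point or a joint stands for the part that bears it (a point fixed in the world has none). Each returns a list of dicts, best first, with "p" (0 to 1); they miss things now and then, are a little off and sometimes report something else, mostly with a low value. They report only what shows in the picture. A call takes as long as a camera call. They do not tell look-alikes from the thing itself.
- boxes_of(camera, label): "box" ([left, top, width, height] in pixels, round what is visible of it).
The state is a dict: "time": time; "joint_pos": joint angles; "joint_vel": joint speeds; "joint_efforts": joint torques, N m; "tool_pos": TCP position; "tool_rot": TCP orientation; "contact_force": force on the tool from outside, world axes, zero at the start; "ft_torque": the same for the moment, N m; "gripper_width": opening from 0.0 (shut) to 1.0 (fully open).
Only numpy, scipy, OpenCV 4.12 (cv2) and the standard library are available. Lean on these libraries where they do the work, as an engineer would, in place of code of your own. Each camera call takes 0.05 s, during which the arm holds its last target. There are 200 camera calls.

## Working session

There is one attempt and no reset: what is moved stays moved. The work goes in short steps, Python scripts to look and compute and a tool call to move; the robot and the scene stay as the last step left them, time stands still between calls to the robot, and variables do not carry over. Pictures are saved under pics/ and viewed, about 8 in all and at most 12, crops included, and the job is handed in when it is done.

Besides the shell and the picture viewer there is one more tool, called as a command line: name --pt "numbers of a row" for each row, then --argument value for the rest. step_arm: Moves the arm, as the interface text tells. Its arguments: {"type":"object","properties":{"steps":{"type":"array"},"claw":{"type":"number"}},"required":["steps"]}

```bash
ls; mkdir -p pics; cat > h.py <<'E'
import numpy as np, cv2
from scipy.spatial.transform import Rotation as R
from plant import state, grab_frame, camera_params, job_done, boxes_of
def cam(name):
    s=state(); p=camera_params(name); im,d=grab_frame(name)
    if name=="wrist":
        w,x,y,z=s["tool_rot"]; T=np.eye(4); T[:3,:3]=R.from_quat([x,y,z,w]).as_matrix(); T[:3,3]=s["tool_pos"]; E=T@p["T_tool_cam"]
    else: E=np.array(p["extrinsics"])
    return im,d,np.array(p["mtx"]),p["k1"],E
def cloud(im,d,K,k1,E):
    h,w=d.shape; v,u=np.mgrid[:h,:w].astype(float)
    uv=np.stack([u,v],-1).reshape(-1,1,2)
    n=cv2.undistortPoints(uv,K,np.array([k1,0,0,0.]))[:,0]
    z=d.reshape(-1,1); P=np.c_[n*z,z]@E[:3,:3].T+E[:3,3]
    P[z[:,0]<=0]=np.nan
    return P.reshape(h,w,3)
def save(im,f): cv2.imwrite("pics/"+f,im[...,::-1])
E
python3 - <<'E'
from h import *
a=cam("top"); b=cam("scene")
save(np.hstack([a[0]]),"top1.png"); save(b[0],"scene1.png")
np.savez("c1.npz",top=cloud(*a),scene=cloud(*b),ti=a[0],si=b[0])
for c in("top","scene"):
  for l in("gate_handle","gate","wedge_grip","packing","tray","oiler","collar"): print(c,l,[(x["box"],round(x["p"],2)) for x in boxes_of(c,l)][:4])
print(state())
E
```

```text
pics
top gate_handle [([351.9, 146.7, 64.1, 70.2], 0.64)]
top gate [([348.6, 150.8, 68.7, 63.0], 0.69)]
top wedge_grip [([205.0, 177.6, 24.6, 55.2], 0.83), ([201.6, 273.0, 12.6, 56.1], 0.67), ([113.6, 188.2, 40.8, 49.8], 0.57)]
top packing [([241.7, 184.4, 27.2, 56.4], 0.91)]
top tray [([192.2, 159.7, 91.1, 96.2], 0.8)]
top oiler [([268.7, 114.2, 19.0, 28.5], 0.95)]
top collar [([243.9, 125.5, 15.6, 17.3], 0.58)]
scene gate_handle [([104.7, 172.1, 103.5, 60.1], 0.55)]
scene gate []
scene wedge_grip [([370.1, 164.7, 28.7, 45.3], 0.77), ([410.1, 292.1, 68.1, 32.6], 0.59), ([318.4, 233.6, 48.0, 66.6], 0.56)]
scene packing [([277.1, 213.2, 55.3, 64.0], 0.71)]
scene tray [([249.2, 204.3, 141.1, 130.1], 0.61)]
scene oiler [([216.5, 295.3, 29.2, 41.3], 0.63)]
scene collar [([257.2, 321.4, 19.1, 24.3], 0.73)]
{'time': 0.8, 'joint_pos': array([ 1.00201222e+00,  5.26697765e-02,  1.61287067e+00, -6.06767193e-06,
        1.47598658e+00, -1.19023987e-01]), 'joint_vel': array([-1.26502620e-03, -2.44140852e-04, -6.64115719e-05,  7.06492737e-04,
       -1.32990384e-03,  1.65951970e-03]), 'joint_efforts': array([-6.71561029e-04, -3.93638527e+01, -3.70449615e+01, -2.84719144e-04,
        5.28655801e-04, -2.87935196e-07]), 'tool_pos': array([0.27173177, 0.56283547, 0.23133987]), 'tool_rot': array([1.39063324e-05, 2.22989163e-01, 9.74820923e-01, 2.98721142e-05]), 'contact_force': array([ 0.51032239,  0.03320381, -0.64861647]), 'ft_torque': array([ 0.00438128,  0.00852953, -0.04528895]), 'gripper_width': 0.9953317353822689}
```

View pics/top1.png

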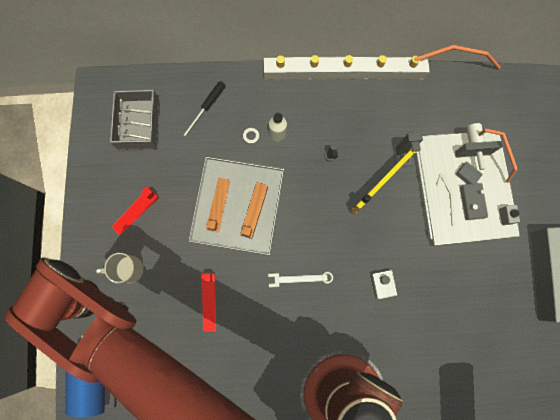

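View pics/scene1.png

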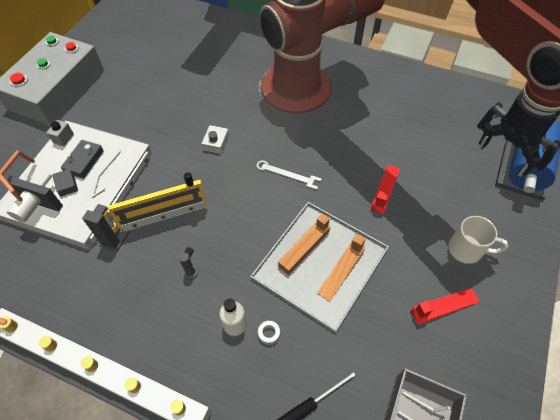

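The top view shows the hinge post near (408,143), the gate running to the handle at (356,210), and the stop post at (331,153). The tray holds two orange blocks, at (216,205) and (255,210), with their grips at the near ends. The red look-alikes are outside the tray. Next I measure from the clouds.

```bash
python3 - <<'E'
from h import *
z=np.load("c1.npz"); 
for k,i in(("top","ti"),("scene","si")):
  P=z[k]; hsv=cv2.cvtColor(z[i],cv2.COLOR_RGB2HSV); H,S,V=[hsv[...,j].astype(int) for j in range(3)]
  or_=(H>5)&(H<18)&(S>110)&(V>100)&np.isfinite(P[...,0])&(P[...,2]<.12)&(P[...,2]>-.01)
  n,lab,st,c=cv2.connectedComponentsWithStats(or_.astype(np.uint8))
  for j in range(1,n):
    if st[j,4]<120: continue
    Q=P[lab==j]; m=np.median(Q,0); u=np.linalg.svd(Q[:,:2]-Q[:,:2].mean(0),full_matrices=False)[2][0]
    t=(Q[:,:2]-m[:2])@u; 
    print(k,st[j],c[j].round(),m.round(3),"axis",u.round(3))
    for a in np.arange(-.1,.1,.02):
      q=Q[(t>=a)&(t<a+.02)]
      if len(q)>3: print("   %.2f n%d z %.3f mid %s"%(a,len(q),np.median(q[:,2]),np.median(q,0).round(3)))
    top=Q[Q[:,2]>np.nanpercentile(Q[:,2],99)-.006]; print("  grip top",len(top),top.mean(0).round(4),top.min(0).round(3),top.max(0).round(3))
  ye=(H>19)&(H<35)&(S>130)&(V>100)&np.isfinite(P[...,0])
  Q=P[ye]; Q=Q[(Q[:,1]<.2)&(Q[:,1]>-.4)&(Q[:,2]>.02)&(Q[:,2]<.14)&(Q[:,0]<.85)]
  T=Q[Q[:,2]>.105]; m=T.mean(0)
  u=np.linalg.svd(T[:,:2]-m[:2],full_matrices=False)[2][0];t=(T[:,:2]-m[:2])@u
  print(k,"gate top",len(T),m.round(3),u.round(3),(m[:2]+u*t.min()).round(3),(m[:2]+u*t.max()).round(3),np.ptp(t),np.percentile(Q[:,2],[1,50,99]))
  # dark posts
  for nm,lo,hi in(("hinge",.122,.14),("stop",.075,.095)):
    mk=(V<70)&(P[...,2]>lo)&(P[...,2]<hi)&(P[...,1]<.25)&(P[...,1]>-.35)&(P[...,0]>.35)&(P[...,0]<.9)
    n,lab,st,c=cv2.connectedComponentsWithStats(mk.astype(np.uint8))
    for j in range(1,n):
      if st[j,4]>5: q=P[lab==j]; print(k,nm,st[j],np.median(q,0).round(3),q.min(0).round(3),q.max(0).round(3))
  for nm,(uu,vv) in (dict(bed1=(470,190),post=(405,143),handle=(355,208),oil=(278,118),collar=(247,135),stop=(331,153)) if k=="top" else {}).items(): print(nm,P[vv-2:vv+3,uu-2:uu+3].reshape(-1,3).round(3)[::6].tolist())
E
```

```text
top [415  46  37  15 139] [432.  53.] [ 0.946 -0.293  0.103] axis [ 0.194 -0.981]
   -0.06 n12 z 0.084 mid [ 0.936 -0.248  0.084]
   -0.04 n29 z 0.091 mid [ 0.941 -0.264  0.091]
   -0.02 n29 z 0.099 mid [ 0.944 -0.282  0.099]
   0.00 n29 z 0.106 mid [ 0.949 -0.304  0.106]
   0.02 n28 z 0.113 mid [ 0.952 -0.322  0.113]
   0.04 n12 z 0.117 mid [ 0.955 -0.336  0.117]
  grip top 28 [ 0.9539 -0.3286  0.1163] [ 0.948 -0.345  0.113] [ 0.962 -0.309  0.119]
top [454  46  47  23 187] [479.  54.] [ 0.957 -0.441  0.1  ] axis [-0.006 -1.   ]
   -0.10 n6 z 0.118 mid [ 0.956 -0.357  0.118]
   -0.08 n19 z 0.116 mid [ 0.956 -0.37   0.116]
   -0.06 n24 z 0.111 mid [ 0.957 -0.391  0.111]
   -0.04 n22 z 0.107 mid [ 0.957 -0.412  0.107]
   -0.02 n23 z 0.103 mid [ 0.957 -0.433  0.103]
   0.00 n23 z 0.097 mid [ 0.956 -0.451  0.097]
   0.02 n18 z 0.090 mid [ 0.957 -0.471  0.09 ]
   0.04 n17 z 0.069 mid [ 0.955 -0.493  0.069]
   0.06 n12 z 0.049 mid [ 0.955 -0.512  0.049]
   0.08 n15 z 0.030 mid [ 0.956 -0.532  0.03 ]
  grip top 32 [ 0.9578 -0.3742  0.1161] [ 0.953 -0.405  0.113] [ 0.962 -0.353  0.12 ]
top [
[... 4381 characters left out ...]
133]
scene stop [189 190  10   7  32] [ 0.512 -0.051  0.087] [ 0.505 -0.06   0.076] [ 0.52  -0.044  0.095]
scene stop [177 194   8   3  11] [ 0.534 -0.076  0.092] [ 0.529 -0.083  0.089] [ 0.538 -0.068  0.095]
scene stop [168 196   9   4  15] [ 0.547 -0.089  0.093] [ 0.542 -0.097  0.091] [ 0.555 -0.083  0.095]
scene stop [115 200  52  18  91] [ 0.61  -0.155  0.091] [ 0.559 -0.185  0.076] [ 0.641 -0.1    0.095]
scene stop [ 89 224  22  12  92] [ 0.688 -0.187  0.086] [ 0.668 -0.222  0.075] [ 0.692 -0.183  0.095]
scene stop [185 247   7   9  31] [0.649 0.009 0.078] [0.642 0.    0.075] [0.658 0.015 0.083]
scene stop [181 259   8   5  12] [0.677 0.017 0.079] [0.668 0.007 0.075] [0.68  0.019 0.082]
```

The left block is the wedge: its ramp falls from 30 to 5 mm and the grip is at about (0.461, 0.348). The right block is the flat packing, and the gate stands at about 0.93 rad. I'll push the gate with shut fingers from the robot's side.

step_arm --pt "-33 -34 0 0" --pt "-33 -34 0 0" --pt "-33 -34 0 0" --pt "-33 -34 0 0" --pt "-33 -34 0 0" --pt "-33 -34 0 0" --pt "-33 -34 0 0" --pt "-33 -34 0 0" --claw 0

```text
time: 1.6
tool_pos: [0.394, 0.196, 0.2311]
tool_rot: [0.002, 0.217, 0.976, 0.001]
contact_force: [1.3, 0.9, 0.5]
gripper_width: 0.002
```

```bash
python3 - <<'E'
from h import *
z=np.load("c1.npz")
for k in("top","scene"):
  P=z[k]; m=(P[...,2]>.028)&(P[...,2]<.044)&(P[...,1]<-.2)&(P[...,0]>.3)&(P[...,0]<.8)
  n,lab,st,c=cv2.connectedComponentsWithStats(m.astype(np.uint8)); j=1+st[1:,4].argmax(); Q=P[lab==j][:,:2]
  r=cv2.minAreaRect((Q*1000).astype(np.float32)); print(k,st[j],r)
  # +y edge: max y per x bin
  B=[(x+.005,np.percentile(Q[(Q[:,0]>=x)&(Q[:,0]<x+.01),1],98)) for x in np.arange(.45,.63,.01) if ((Q[:,0]>=x)&(Q[:,0]<x+.01)).sum()>5]
  B=np.array(B); print(np.polyfit(B[:,0],B[:,1],1), B[[0,-1]])
E
```

```text
top [ 418  133  102  113 6873] ((564.3468627929688, -379.5088195800781), (321.9873046875, 267.5466613769531), 4.005898475646973)
[ 0.07085187 -0.29206691] [[ 0.455      -0.26041551]
 [ 0.625      -0.24748346]]
scene [   0  120  149  125 7110] ((563.4653930664062, -381.05718994140625), (322.52215576171875, 270.6369934082031), 3.7216668128967285)
[-0.04424351 -0.23534087] [[ 0.455      -0.26064913]
 [ 0.625      -0.28166189]]
```

step_arm --pt "-33 -34 0 0" --pt "-33 -34 0 0" --pt "-33 -34 0 0" --pt "-33 -34 0 0" --pt "-33 -34 0 0" --pt "-33 -34 0 0" --pt "-33 -34 0 0" --pt "0 0 0 0"

```text
time: 2.4
tool_pos: [0.5053, -0.1364, 0.2344]
tool_rot: [0.007, 0.22, 0.975, 0.001]
contact_force: [0.1, 0.9, 0.1]
gripper_width: 0.002
```

step_arm --pt "0 0 40 0" --pt "0 0 40 0" --pt "0 0 40 0" --pt "0 0 28 0" --pt "0 0 0 0"

```text
time: 2.9
tool_pos: [0.5097, -0.1381, 0.0853]
tool_rot: [0.01, 0.222, 0.975, 0.001]
contact_force: [-0.7, 1.0, -0.4]
gripper_width: -0.001
```

step_arm --pt "-9.5 20.5 0 0" --pt "-9.5 20.5 0 0" --pt "-9.5 20.5 0 0" --pt "-9.5 20.5 0 0" --pt "-9.5 20.5 0 0" --pt "0 0 0 0"

```text
time: 3.5
tool_pos: [0.5997, -0.0643, 0.0945]
tool_rot: [0.01, 0.222, 0.975, -0.001]
contact_force: [0.3, 0.8, -0.4]
gripper_width: 0.0
```

step_arm --pt "-5.4 2.6 1 0" --pt "-5.4 2.6 1 0" --pt "-3 1.5 1 0" --pt "0 0 0 0" --pt "0 0 0 0"

```text
time: 4.0
tool_pos: [0.6158, -0.0653, 0.0949]
tool_rot: [0.011, 0.222, 0.975, -0.001]
contact_force: [-0.2, -0.0, 0.5]
gripper_width: 0.001
```

```bash
cat > gate.py <<'E'
from h import *
import sys
b=cam("scene"); P=cloud(*b); im=b[0]
save(im,sys.argv[1])
hsv=cv2.cvtColor(im,cv2.COLOR_RGB2HSV); H,S,V=[hsv[...,j].astype(int) for j in range(3)]
ye=(H>19)&(H<35)&(S>130)&(V>100)&np.isfinite(P[...,0])
Q=P[ye]; Q=Q[(Q[:,1]<.2)&(Q[:,1]>-.4)&(Q[:,2]>.02)&(Q[:,2]<.14)&(Q[:,0]<.85)]
T=Q[Q[:,2]>.105]; m=T.mean(0)
u=np.linalg.svd(T[:,:2]-m[:2],full_matrices=False)[2][0];t=(T[:,:2]-m[:2])@u
print("gate top",len(T),m.round(3),u.round(3),(m[:2]+u*t.min()).round(3),(m[:2]+u*t.max()).round(3))
E
python3 gate.py g1.png; python3 -c "
from h import *; print(state()['tool_pos'],state()['contact_force'])"
```

```text
gate top 580 [ 0.639 -0.091  0.114] [-0.117  0.993] [ 0.651 -0.201] [0.625 0.02 ]
[ 0.61573944 -0.06529643  0.09488441] [ 0.44554997 -0.63481991 -0.63827683]
```

step_arm --pt "-2.7 1.3 0.3 0" --pt "-2.7 1.3 0.3 0" --pt "0 0 0 0" --pt "0 0 0 0"

```text
time: 4.45
tool_pos: [0.6214, -0.0656, 0.0941]
tool_rot: [0.011, 0.222, 0.975, -0.001]
contact_force: [-1.0, 0.2, -0.1]
gripper_width: -0.002
```

step_arm --pt "-2.7 1.3 0.3 0" --pt "0 0 0 0" --pt "0 0 0 0"

```text
time: 4.75
tool_pos: [0.6235, -0.0654, 0.0937]
tool_rot: [0.009, 0.222, 0.975, -0.002]
contact_force: [-1.8, 0.1, 1.7]
gripper_width: 0.001
```

step_arm --pt "-2.7 1.3 0.3 0" --pt "0 0 0 0" --pt "0 0 0 0"

```text
time: 5.05
tool_pos: [0.6237, -0.0652, 0.0935]
tool_rot: [0.004, 0.222, 0.975, -0.002]
contact_force: [-4.3, -0.1, 2.5]
gripper_width: 0.0
```

```bash
python3 gate.py g2.png
```

```text
gate top 576 [ 0.644 -0.089  0.114] [-0.068  0.998] [ 0.652 -0.2  ] [0.637 0.022]
```

The gate is at its stop: the tool has stalled, the force is rising, and the gate's direction matches the fixture's (about 4°). I back off and go for the wedge.

step_arm --pt "27 -13 0 0" --pt "27 -13 -10 0" --pt "10 -5 -45 0" --pt "0 0 -45 0" --pt "0 0 -40 0" --pt "0 0 0 -7.5" --pt "0 0 0 -7.2" --pt "0 0 0 0" --claw 70

```text
time: 5.9
tool_pos: [0.5536, -0.0655, 0.2388]
tool_rot: [0.014, 0.091, 0.996, -0.004]
contact_force: [0.1, 0.2, -0.2]
gripper_width: 0.702
```

step_arm --pt "18.4 43 0 0" --pt "18.4 43 0 0" --pt "18.4 43 0 0" --pt "18.4 43 0 0" --pt "18.4 43 0 0" --pt "18.4 43 0 0" --pt "18.4 43 0 0" --pt "18.4 43 0 0"

```text
time: 6.7
tool_pos: [0.4789, 0.3086, 0.2306]
tool_rot: [0.019, 0.11, 0.994, -0.002]
contact_force: [1.2, -0.6, 0.0]
gripper_width: 0.7
```

step_arm --pt "26 35 0 0" --pt "0 0 0 -1.6" --pt "0 0 0 0"

```text
time: 7.0
tool_pos: [0.4586, 0.3557, 0.2275]
tool_rot: [0.019, 0.095, 0.995, -0.002]
contact_force: [-0.4, -0.7, 0.3]
gripper_width: 0.697
```

```bash
cat > wr.py <<'E'
from h import *
import sys
b=cam("wrist"); P=cloud(*b); im=b[0]; save(im,sys.argv[1])
hsv=cv2.cvtColor(im,cv2.COLOR_RGB2HSV); H,S,V=[hsv[...,j].astype(int) for j in range(3)]
o=(H>5)&(H<18)&(S>110)&(V>80)&np.isfinite(P[...,0])
n,lab,st,c=cv2.connectedComponentsWithStats(o.astype(np.uint8))
for j in range(1,n):
  if st[j,4]<500: continue
  Q=P[lab==j]; g=Q[(Q[:,2]>.06)&(Q[:,2]<.075)]
  b_=Q[Q[:,2]<.035]
  if len(g)<50: continue
  print(st[j],"grip",len(g),np.median(g,0).round(4),cv2.minAreaRect((g[:,:2]*1000).astype(np.float32)),"body",cv2.minAreaRect((b_[:,:2]*1000).astype(np.float32)), np.percentile(b_[:,2],[2,98]).round(3))
s=state(); print(s["tool_pos"].round(4),s["tool_rot"].round(4),s["contact_force"].round(2))
E
python3 wr.py w1.png
```

```text
[167 166  40 102 782] grip 209 [0.4383 0.2591 0.0651] ((440.1260681152344, 258.3041687011719), (29.585702896118164, 16.237224578857422), 24.84962272644043) body ((490.5816345214844, 253.03375244140625), (31.23749351501465, 123.96744537353516), 87.14527130126953) [0.007 0.035]
[ 258  168   30  113 2533] grip 511 [0.4612 0.3471 0.0656] ((461.8533935546875, 346.8824462890625), (23.915395736694336, 21.896289825439453), 78.76780700683594) body ((526.7536010742188, 333.7509765625), (33.80908966064453, 154.6778564453125), 78.50102233886719) [0.009 0.033]
[0.4586 0.3554 0.2274] [ 0.0187  0.0958  0.9952 -0.0014] [-0.07  0.51  0.55]
```

View pics/w1.png

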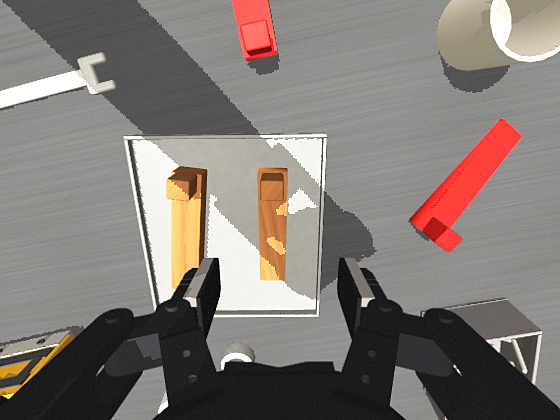

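step_arm --pt "2.6 -7.8 0 0" --pt "0 0 45 0" --pt "0 0 45 0" --pt "0 0 45 0" --pt "0 0 30 0" --pt "0 0 0 0"

```text
time: 7.65
tool_pos: [0.4671, 0.3385, 0.0617]
tool_rot: [0.023, 0.105, 0.994, 0.0]
contact_force: [-0.3, -0.1, -0.3]
gripper_width: 0.7
```

step_arm --pt "8.2 7.2 0 -1" --pt "0 0 12 0" --pt "0 0 12 0" --pt "0 0 0 0" --pt "0 0 0 0"

```text
time: 8.15
tool_pos: [0.4658, 0.3478, 0.0425]
tool_rot: [0.027, 0.098, 0.995, 0.003]
contact_force: [0.5, 0.1, -0.1]
gripper_width: 0.702
```

step_arm --pt "4 0 5 0" --pt "0 0 0 0"

```text
time: 8.35
tool_pos: [0.4626, 0.3492, 0.0381]
tool_rot: [0.028, 0.098, 0.995, 0.004]
contact_force: [0.5, -0.0, 0.2]
gripper_width: 0.702
```

step_arm --pt "0 0 0 0" --pt "0 0 0 0" --pt "0 0 0 0" --pt "0 0 0 0" --pt "0 0 0 0" --pt "0 0 0 0" --claw 0

```text
time: 8.95
tool_pos: [0.463, 0.3497, 0.0391]
tool_rot: [0.029, 0.098, 0.995, 0.004]
contact_force: [-0.6, -0.0, 0.8]
gripper_width: 0.268
```

step_arm --pt "0 0 -20 0" --pt "0 0 -30 0" --pt "0 0 -30 0" --pt "0 0 -25 0" --pt "0 0 0 -5" --pt "0 0 0 -5" --pt "0 0 0 -5" --pt "0 0 0 0"

```text
time: 9.75
tool_pos: [0.4545, 0.3481, 0.1448]
tool_rot: [0.026, -0.038, 0.999, -0.001]
contact_force: [-0.5, -0.4, -0.6]
gripper_width: 0.268
```

```bash
python3 - <<'E'
from h import *
b=cam("scene"); save(b[0],"s3.png"); s=state(); print(s["tool_pos"],s["tool_rot"],s["contact_force"],s["gripper_width"])
P=cloud(*b);hsv=cv2.cvtColor(b[0],cv2.COLOR_RGB2HSV); H,S,V=[hsv[...,j].astype(int) for j in range(3)]
o=(H>5)&(H<18)&(S>110)&(V>80)&(P[...,2]>.07)&(P[...,0]>.3)&(P[...,1]>.2)&(P[...,2]<.2)
n,lab,st,c=cv2.connectedComponentsWithStats(o.astype(np.uint8)); j=1+st[1:,4].argmax(); Q=P[lab==j]
t=Q[:,0]
for a in np.arange(.44,.68,.02):
  q=Q[(t>=a)&(t<a+.02)]
  if len(q)>5: print(len(q),np.median(q,0).round(4))
E
```

```text
[0.45448732 0.34804706 0.14471339] [ 0.02584966 -0.03683541  0.99898629 -0.00115891] [ 0.09035844  0.74578423 -2.36894892] 0.26870212495624796
78 [0.4527 0.3481 0.1713]
231 [0.465  0.348  0.1368]
134 [0.4903 0.349  0.1309]
135 [0.5095 0.3506 0.1274]
143 [0.5296 0.3515 0.1244]
138 [0.5498 0.3535 0.1209]
155 [0.5703 0.3537 0.1176]
138 [0.5885 0.3551 0.1147]
```

View pics/s3.png

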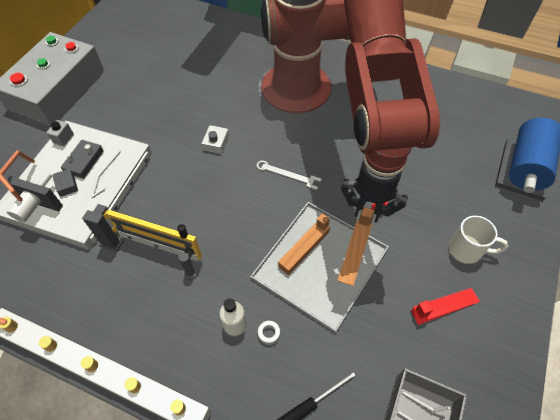

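The wedge is held flat (slope 0.165 against a nominal 0.161) at yaw +3.5 to 4°. The gate stands open at the stop, with its handle near (183,232). Next I carry the wedge over to the gate.

step_arm --pt "1.3 -40 0 0" --pt "1.3 -40 0 0" --pt "1.3 -40 0 0" --pt "1.3 -40 0 0" --pt "1.3 -40 0 0" --pt "1.3 -40 0 0" --pt "1.3 -40 0 0" --pt "1.3 -40 0 0"

```text
time: 10.6
tool_pos: [0.4645, 0.0212, 0.1429]
tool_rot: [0.025, -0.034, 0.999, -0.001]
contact_force: [1.0, 0.1, -0.6]
gripper_width: 0.273
```

step_arm --pt "6 -40 0 0" --pt "6 -40 0 0" --pt "6 -38 0 0" --pt "0 0 0 0" --pt "0 0 30 0" --pt "0 0 30 0" --pt "0 0 20 0" --pt "0 0 0 0"

```text
time: 11.4
tool_pos: [0.4571, -0.107, 0.0606]
tool_rot: [0.026, -0.022, 0.999, -0.002]
contact_force: [-0.2, 0.9, -1.0]
gripper_width: 0.27
```

```bash
cat > sc.py <<'E'
from h import *
import sys
b=cam("scene"); save(cv2.resize(b[0][130:330,60:340],None,fx=2.5,fy=2.5,interpolation=cv2.INTER_CUBIC),sys.argv[1]); s=state(); print(s["tool_pos"].round(4),s["tool_rot"].round(4),s["contact_force"].round(2))
P=cloud(*b);hsv=cv2.cvtColor(b[0],cv2.COLOR_RGB2HSV); H,S,V=[hsv[...,j].astype(int) for j in range(3)]
o=(H>5)&(H<18)&(S>110)&(V>80)&(P[...,0]>.3)&(P[...,0]<.75)&(P[...,1]<.15)&(P[...,1]>-.2)&(P[...,2]<.15)
n,lab,st,c=cv2.connectedComponentsWithStats(o.astype(np.uint8)); j=1+st[1:,4].argmax(); Q=P[lab==j]
t=Q[:,0]
for a in np.arange(.40,.72,.02):
  q=Q[(t>=a)&(t<a+.02)]
  if len(q)>5: print(len(q),np.median(q,0).round(4))
print("maxx",np.percentile(t,99.5))
E
python3 sc.py s4.png
```

```text
[ 0.458  -0.1073  0.0621] [ 0.0272 -0.0224  0.9994 -0.0021] [ 0.01 -0.61 -1.54]
50 [ 0.4543 -0.0937  0.0515]
176 [ 0.4675 -0.1043  0.0526]
120 [ 0.4898 -0.1017  0.0463]
117 [ 0.51   -0.1035  0.0428]
120 [ 0.5304 -0.1019  0.0402]
111 [ 0.5498 -0.1037  0.0365]
119 [ 0.57  -0.103  0.034]
97 [ 0.5883 -0.1036  0.0306]
maxx 0.5960725099522436
```

View pics/s4.png

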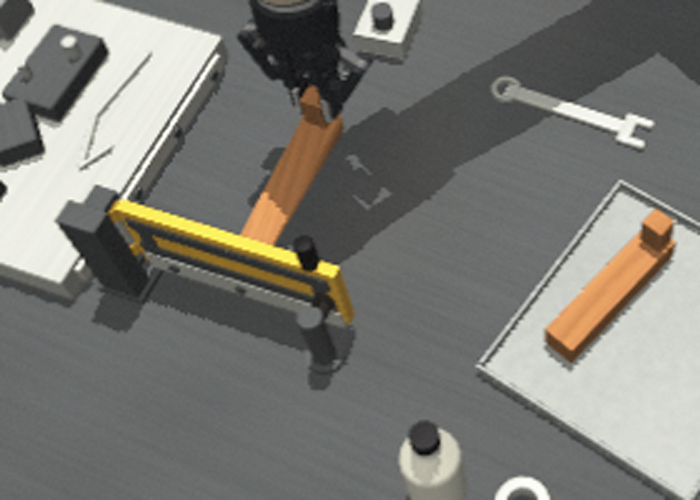

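The wedge is lined up about 0.10 m from the hinge with its thin end short of the rail. I lower it onto the bench.

step_arm --pt "0 0 10 -1.5" --pt "0 0 10 0" --pt "0 0 0 0" --pt "0 0 0 0"

```text
time: 11.85
tool_pos: [0.4618, -0.1073, 0.0442]
tool_rot: [0.03, -0.037, 0.999, -0.004]
contact_force: [0.5, 0.4, -1.9]
gripper_width: 0.27
```

step_arm --pt "0 0 3 0" --pt "0 0 0 0" --pt "0 0 0 0"

```text
time: 12.15
tool_pos: [0.463, -0.1076, 0.0423]
tool_rot: [0.031, -0.037, 0.999, -0.004]
contact_force: [0.7, -1.0, -2.0]
gripper_width: 0.269
```

step_arm --pt "0 0 2 0" --pt "0 0 0 0" --pt "0 0 0 0"

```text
time: 12.45
tool_pos: [0.4635, -0.1079, 0.0407]
tool_rot: [0.031, -0.037, 0.999, -0.004]
contact_force: [0.2, 0.1, -1.3]
gripper_width: 0.265
```

step_arm --pt "0 0 3 0" --pt "0 0 0 0" --pt "0 0 0 0"

```text
time: 12.75
tool_pos: [0.4636, -0.1079, 0.0374]
tool_rot: [0.031, -0.037, 0.999, -0.004]
contact_force: [1.1, -0.3, -1.3]
gripper_width: 0.272
```

step_arm --pt "0 0 2 0" --pt "0 0 0 0" --pt "0 0 0 0"

```text
time: 13.05
tool_pos: [0.4639, -0.108, 0.0353]
tool_rot: [0.032, -0.037, 0.999, -0.004]
contact_force: [0.3, 0.6, -0.8]
gripper_width: 0.271
```

step_arm --pt "0 0 1.5 0" --pt "0 0 0 0" --pt "0 0 0 0"

```text
time: 13.35
tool_pos: [0.4649, -0.1084, 0.0357]
tool_rot: [0.032, -0.037, 0.999, -0.005]
contact_force: [-0.1, 0.7, -1.0]
gripper_width: 0.272
```

step_arm --pt "0 0 1.5 0" --pt "0 0 0 0" --pt "0 0 0 0"

```text
time: 13.65
tool_pos: [0.4656, -0.1086, 0.0352]
tool_rot: [0.032, -0.037, 0.999, -0.005]
contact_force: [0.5, -0.2, -0.5]
gripper_width: 0.272
```

```bash
python3 sc.py s5.png
```

```text
[ 0.4657 -0.1086  0.0353] [ 0.0323 -0.0367  0.9988 -0.0047] [-0.04  0.1   0.71]
14 [ 0.4576 -0.0951  0.0196]
157 [ 0.4744 -0.1057  0.0384]
118 [ 0.491  -0.1034  0.023 ]
111 [ 0.5102 -0.1035  0.0193]
109 [ 0.5298 -0.1039  0.017 ]
112 [ 0.5501 -0.1015  0.0137]
114 [ 0.5698 -0.1012  0.0106]
38 [ 0.5837 -0.1039  0.009 ]
maxx 0.587245438490744
```

The wedge is flat on the bench (19.3 mm thick where 19.6 mm is expected). I slide it toward the rail.

step_arm --pt "-10 0 0.6 0" --pt "-10 0 0.6 0" --pt "-10 0 0.6 0" --pt "0 0 0 0" --pt "0 0 0 0"

```text
time: 14.2
tool_pos: [0.4982, -0.1063, 0.0352]
tool_rot: [0.032, -0.037, 0.999, -0.005]
contact_force: [-1.2, 0.2, 2.1]
gripper_width: 0.275
```

step_arm --pt "-4 0 0.3 0" --pt "-4 0 0.3 0" --pt "0 0 0 0" --pt "0 0 0 0"

```text
time: 14.6
tool_pos: [0.5069, -0.1056, 0.0352]
tool_rot: [0.032, -0.037, 0.999, -0.005]
contact_force: [-0.4, 0.5, 1.4]
gripper_width: 0.269
```

step_arm --pt "-4 0 0.2 0" --pt "0 0 0 0" --pt "0 0 0 0"

```text
time: 14.9
tool_pos: [0.5111, -0.1053, 0.0352]
tool_rot: [0.032, -0.037, 0.999, -0.005]
contact_force: [-1.6, -0.1, 1.9]
gripper_width: 0.271
```

step_arm --pt "-4 0 0.2 0" --pt "0 0 0 0" --pt "0 0 0 0"

```text
time: 15.2
tool_pos: [0.5154, -0.105, 0.0352]
tool_rot: [0.032, -0.037, 0.999, -0.005]
contact_force: [-0.9, -0.6, 2.0]
gripper_width: 0.267
```

step_arm --pt "-4 0 0.2 0" --pt "0 0 0 0" --pt "0 0 0 0"

```text
time: 15.5
tool_pos: [0.5197, -0.1047, 0.0352]
tool_rot: [0.032, -0.037, 0.999, -0.005]
contact_force: [-1.1, 0.4, 2.5]
gripper_width: 0.269
```

step_arm --pt "-3 0 0.2 0" --pt "0 0 0 0" --pt "0 0 0 0"

```text
time: 15.8
tool_pos: [0.523, -0.1044, 0.0352]
tool_rot: [0.032, -0.037, 0.999, -0.005]
contact_force: [-1.4, 0.1, 1.5]
gripper_width: 0.268
```

step_arm --pt "-3 0 0.1 0" --pt "0 0 0 0" --pt "0 0 0 0"

```text
time: 16.1
tool_pos: [0.5262, -0.1042, 0.0352]
tool_rot: [0.032, -0.037, 0.999, -0.005]
contact_force: [0.9, 0.2, 1.6]
gripper_width: 0.266
```

step_arm --pt "-3 0 0.1 0" --pt "0 0 0 0" --pt "0 0 0 0"

```text
time: 16.4
tool_pos: [0.5295, -0.1039, 0.0353]
tool_rot: [0.032, -0.037, 0.999, -0.005]
contact_force: [-0.9, -0.1, 1.1]
gripper_width: 0.272
```

```bash
python3 sc.py s6.png; python3 gate.py g3.png
```

```text
[ 0.5294 -0.1039  0.0352] [ 0.0323 -0.0366  0.9988 -0.0047] [ 0.67 -0.24  0.83]
138 [ 0.5366 -0.1005  0.0457]
135 [ 0.5491 -0.1002  0.0234]
122 [ 0.5703 -0.0984  0.0204]
67 [ 0.585  -0.1012  0.018 ]
maxx 0.591338688782994
gate top 580 [ 0.643 -0.089  0.114] [-0.076  0.997] [ 0.652 -0.2  ] [0.635 0.022]
```

step_arm --pt "-3 0 0.1 0" --pt "0 0 0 0" --pt "0 0 0 0"

```text
time: 16.8
tool_pos: [0.5326, -0.1036, 0.0352]
tool_rot: [0.032, -0.037, 0.999, -0.005]
contact_force: [-0.6, -0.3, 1.1]
gripper_width: 0.274
```

step_arm --pt "-3 0 0.1 0" --pt "0 0 0 0" --pt "0 0 0 0"

```text
time: 17.1
tool_pos: [0.5358, -0.1034, 0.0352]
tool_rot: [0.032, -0.037, 0.999, -0.005]
contact_force: [-0.5, 0.4, 0.5]
gripper_width: 0.273
```

step_arm --pt "-3 0 0.1 0" --pt "0 0 0 0" --pt "0 0 0 0"

```text
time: 17.4
tool_pos: [0.539, -0.1031, 0.0352]
tool_rot: [0.032, -0.037, 0.999, -0.005]
contact_force: [-0.7, -0.4, 1.3]
gripper_width: 0.272
```

step_arm --pt "-3 0 0.1 0" --pt "0 0 0 0" --pt "0 0 0 0"

```text
time: 17.7
tool_pos: [0.5423, -0.1028, 0.0353]
tool_rot: [0.032, -0.037, 0.999, -0.005]
contact_force: [-0.9, 0.2, 1.3]
gripper_width: 0.265
```

step_arm --pt "-3 0 0.1 0" --pt "0 0 0 0" --pt "0 0 0 0"

```text
time: 18.0
tool_pos: [0.5455, -0.1025, 0.0352]
tool_rot: [0.032, -0.037, 0.999, -0.004]
contact_force: [-0.4, -0.9, 1.2]
gripper_width: 0.268
```

step_arm --pt "-3 0 0.1 0" --pt "0 0 0 0" --pt "0 0 0 0"

```text
time: 18.3
tool_pos: [0.5486, -0.1023, 0.0352]
tool_rot: [0.032, -0.037, 0.999, -0.004]
contact_force: [-0.6, 0.5, 0.3]
gripper_width: 0.27
```

step_arm --pt "-3 0 0.1 0" --pt "0 0 0 0" --pt "0 0 0 0"

```text
time: 18.6
tool_pos: [0.5515, -0.102, 0.0352]
tool_rot: [0.032, -0.037, 0.999, -0.004]
contact_force: [-0.2, -1.8, 0.8]
gripper_width: 0.27
```

step_arm --pt "-3 0 0.1 0" --pt "0 0 0 0" --pt "0 0 0 0"

```text
time: 18.9
tool_pos: [0.5541, -0.1017, 0.0352]
tool_rot: [0.031, -0.037, 0.999, -0.004]
contact_force: [-0.9, -0.2, 1.4]
gripper_width: 0.272
```

step_arm --pt "-2 0 0.1 0" --pt "0 0 0 0" --pt "0 0 0 0"

```text
time: 19.2
tool_pos: [0.5554, -0.1015, 0.0352]
tool_rot: [0.029, -0.037, 0.999, -0.004]
contact_force: [-2.0, -0.8, 2.2]
gripper_width: 0.267
```

Contact has begun: the steps are getting shorter. Zero rows reset the target, so I'll read the force right on the push rows.

step_arm --pt "-2 0 0.1 0"

```text
time: 19.3
tool_pos: [0.5563, -0.1014, 0.0351]
tool_rot: [0.028, -0.037, 0.999, -0.004]
contact_force: [-7.7, -0.7, 6.8]
gripper_width: 0.269
```

step_arm --pt "-2 0 0.1 0"

```text
time: 19.4
tool_pos: [0.5572, -0.1013, 0.0352]
tool_rot: [0.026, -0.037, 0.999, -0.004]
contact_force: [-9.1, -1.5, 7.6]
gripper_width: 0.274
```

step_arm --pt "-2 0 0.1 0"

```text
time: 19.5
tool_pos: [0.5579, -0.1013, 0.0351]
tool_rot: [0.024, -0.037, 0.999, -0.004]
contact_force: [-10.1, -0.3, 7.8]
gripper_width: 0.27
```

step_arm --pt "-3 0 -0.3 0"

```text
time: 19.6
tool_pos: [0.5592, -0.1012, 0.0352]
tool_rot: [0.022, -0.036, 0.999, -0.004]
contact_force: [-10.4, -2.0, 4.9]
gripper_width: 0.272
```

step_arm --pt "-3 0 -0.3 0"

```text
time: 19.7
tool_pos: [0.5602, -0.1013, 0.0351]
tool_rot: [0.02, -0.036, 0.999, -0.004]
contact_force: [-11.9, -1.8, 7.2]
gripper_width: 0.264
```

step_arm --pt "-3 0 -0.3 0"

```text
time: 19.8
tool_pos: [0.5611, -0.1015, 0.035]
tool_rot: [0.017, -0.036, 0.999, -0.004]
contact_force: [-13.4, -3.1, 8.6]
gripper_width: 0.274
```

```bash
python3 sc.py s7.png; python3 gate.py g4.png
```

```text
[ 0.5613 -0.1015  0.035 ] [ 0.0169 -0.0361  0.9992 -0.0036] [-10.83  -1.95   6.67]
71 [ 0.6545 -0.0921  0.0114]
126 [ 0.6701 -0.0929  0.0093]
127 [ 0.6897 -0.0934  0.0061]
32 [ 0.702  -0.0956  0.0035]
maxx 0.7041919335461222
gate top 580 [ 0.644 -0.089  0.114] [-0.069  0.998] [ 0.652 -0.2  ] [0.636 0.022]
```

View pics/s7.png

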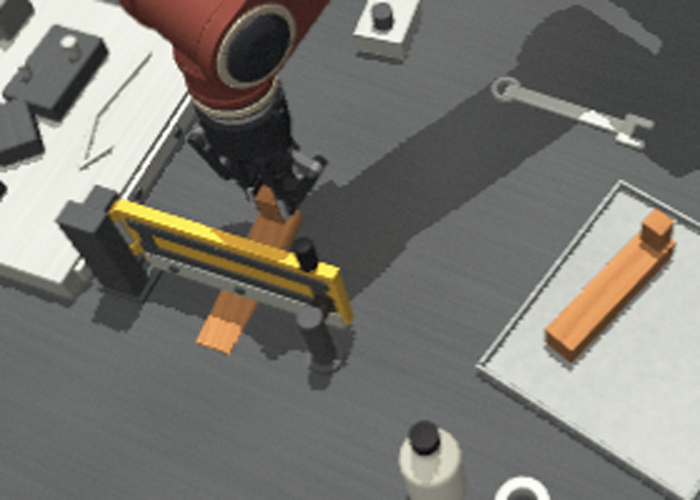

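```bash
cat > rise.py <<'E'
import cv2,numpy as np,sys
A=cv2.imread("pics/g3.png")
def ysum(I,f):  # sub-pixel row of the top yellow edge: per-column shift by correlation of row profiles
    return I.astype(np.float32)
for f in sys.argv[1:]:
  B=cv2.imread("pics/"+f)
  for nm,(x0,x1,y0,y1) in dict(gateR=(160,198,218,252),handle=(176,190,222,240),gateL=(108,135,208,232),post=(84,100,206,245),stop=(180,198,252,278),ref=(277,330,210,275)).items():
    a=A[y0:y1,x0:x1].mean(2).astype(np.float32); b=B[y0:y1,x0:x1].mean(2).astype(np.float32)
    W=np.eye(2,3,dtype=np.float32)
    try:
      cc,W=cv2.findTransformECC(a,b,W,cv2.MOTION_TRANSLATION,(3,200,1e-6),None,3); print(f,nm,W[:,2].round(3),round(cc,4))
    except Exception as e: print(f,nm,"fail")
E
python3 rise.py g2.png g4.png
python3 - <<'E'
from h import *
p=camera_params("scene");E=np.linalg.inv(p["extrinsics"])
def pr(P):
  c=E[:3,:3]@P+E[:3,3]; n=c[:2]/c[2]; n=n*(1+p["k1"]*(n@n)); return np.array(p["mtx"])[:2,:2]@n+np.array(p["mtx"])[:2,2]
q=np.array([.64,-.09,.116]); print("px per mm z",pr(q+[0,0,.001])-pr(q),"x",pr(q+[.001,0,0])-pr(q))
E
```

```text
g2.png gateR [0.059 0.909] 0.7146
g2.png handle [-0.193  1.07 ] 0.8354
g2.png gateL [-0.022  0.164] 0.9968
g2.png post [ 0.007 -0.001] 0.9999
g2.png stop [-0.827  0.049] 0.7777
g2.png ref [-0.005 -0.007] 0.9999
g4.png gateR [-0.234  0.468] 0.9332
g4.png handle [-0.241  0.448] 0.9473
g4.png gateL [-0.037  0.099] 0.9982
g4.png post [ 0.002 -0.011] 0.9999
g4.png stop [-0.063  0.164] 0.9871
g4.png ref [ 0.002 -0.001] 0.9999
px per mm z [-0.11226257 -0.22881168] x [-0.24516187  0.35729897]
```

The gate had sprung back about 2 mm from the stop and the wedge is now pressing it home, which explains the extra travel. I keep pushing until the reading reaches 16 to 20 N.

step_arm --pt "-4 0 -0.8 0"

```text
time: 20.0
tool_pos: [0.5624, -0.1014, 0.035]
tool_rot: [0.014, -0.036, 0.999, -0.003]
contact_force: [-14.1, -2.4, 5.5]
gripper_width: 0.27
```

step_arm --pt "-4 0 -0.8 0"

```text
time: 20.1
tool_pos: [0.5633, -0.1014, 0.0349]
tool_rot: [0.01, -0.036, 0.999, -0.003]
contact_force: [-16.3, -3.2, 8.8]
gripper_width: 0.275
```

step_arm --pt "-4 0 -0.8 0"

```text
time: 20.2
tool_pos: [0.5638, -0.1014, 0.0349]
tool_rot: [0.005, -0.036, 0.999, -0.003]
contact_force: [-15.0, -2.7, 7.0]
gripper_width: 0.271
```

step_arm --pt "-6 0 -1 0"

```text
time: 20.3
tool_pos: [0.5658, -0.1012, 0.0348]
tool_rot: [-0.0, -0.036, 0.999, -0.003]
contact_force: [-15.6, -2.7, 6.6]
gripper_width: 0.268
```

step_arm --pt "-6 0 -1 0"

```text
time: 20.4
tool_pos: [0.5672, -0.101, 0.0348]
tool_rot: [-0.006, -0.036, 0.999, -0.002]
contact_force: [-21.7, -2.9, 12.1]
gripper_width: 0.273
```

```bash
python3 gate.py g5.png; python3 rise.py g5.png; python3 sc.py s8.png
```

```text
gate top 580 [ 0.644 -0.09   0.115] [-0.068  0.998] [ 0.652 -0.2  ] [0.637 0.022]
g5.png gateR [-0.308  0.488] 0.9202
g5.png handle [-0.422  0.658] 0.9204
g5.png gateL [-0.055  0.102] 0.9648
g5.png post [ 0.011 -0.003] 0.9999
g5.png stop [-0.085  0.23 ] 0.9761
g5.png ref [-0.006 -0.009] 0.9999
[ 0.5677 -0.1009  0.0348] [-0.0058 -0.0358  0.9993 -0.0023] [-18.07  -1.47   9.52]
68 [ 0.6548 -0.0917  0.012 ]
128 [ 0.67   -0.0926  0.0102]
130 [ 0.6898 -0.0924  0.0071]
73 [ 0.7062 -0.0918  0.0048]
maxx 0.711226477862243
```

Push along the wedge peaked at about 21.7 N, which is in the firm band, and the gate is at the stop. I release it.

step_arm --pt "0 0 0 0" --pt "0 0 0 0"

```text
time: 20.7
tool_pos: [0.5676, -0.1009, 0.0348]
tool_rot: [-0.005, -0.035, 0.999, -0.002]
contact_force: [-3.2, -0.6, 2.6]
gripper_width: 0.268
```

step_arm --pt "0 0 0 0" --pt "0 0 0 0" --pt "0 0 0 0" --pt "0 0 0 0" --claw 70

```text
time: 21.1
tool_pos: [0.5693, -0.1009, 0.0348]
tool_rot: [-0.003, -0.036, 0.999, -0.003]
contact_force: [0.6, 0.1, 0.5]
gripper_width: 0.701
```

```bash
python3 gate.py g6.png; python3 rise.py g6.png; python3 sc.py s9.png
```

```text
gate top 578 [ 0.644 -0.09   0.115] [-0.067  0.998] [ 0.652 -0.2  ] [0.637 0.021]
g6.png gateR [-0.315  0.457] 0.9151
g6.png handle [-0.451  0.593] 0.9114
g6.png gateL [-0.037  0.089] 0.9641
g6.png post [0.007 0.002] 0.9999
g6.png stop [-0.083  0.263] 0.9787
g6.png ref [ 0.002 -0.012] 0.9999
[ 0.5691 -0.1009  0.0347] [-0.0035 -0.0356  0.9994 -0.0025] [-0.59  0.12  0.17]
65 [ 0.6547 -0.0911  0.0122]
135 [ 0.6699 -0.0922  0.0105]
122 [ 0.6902 -0.0922  0.0067]
73 [ 0.7058 -0.0923  0.0046]
maxx 0.7111795810562924
```

The wedge stayed put. I'll check firmness with a gentle tap from behind using shut fingers, which gives a clean push reading without the grip's down-force.

step_arm --pt "0 0 -30 0" --pt "0 0 -30 0" --pt "30 0 0 0" --pt "30 0 0 0" --pt "0 0 0 0"

```text
time: 21.7
tool_pos: [0.5087, -0.1049, 0.0973]
tool_rot: [-0.003, -0.036, 0.999, -0.003]
contact_force: [-0.7, 0.3, 0.6]
gripper_width: 0.699
```

step_arm --pt "0 0 0 0" --pt "0 0 0 0" --pt "0 0 25 0" --pt "0 0 25 0" --pt "0 0 20 0" --pt "0 0 0 0" --claw 0

```text
time: 22.3
tool_pos: [0.514, -0.106, 0.0272]
tool_rot: [-0.0, -0.036, 0.999, -0.004]
contact_force: [-0.6, -0.1, -0.3]
gripper_width: -0.003
```

step_arm --pt "-12 0 1 0" --pt "-12 0 1 0" --pt "0 0 0 0"

```text
time: 22.6
tool_pos: [0.541, -0.1044, 0.0262]
tool_rot: [0.0, -0.037, 0.999, -0.004]
contact_force: [0.1, -0.8, -0.2]
gripper_width: -0.001
```

step_arm --pt "-3 0 0 0"

```text
time: 22.7
tool_pos: [0.5446, -0.1042, 0.0267]
tool_rot: [0.0, -0.037, 0.999, -0.004]
contact_force: [-0.1, 0.5, -0.6]
gripper_width: 0.002
```

step_arm --pt "-3 0 0 0"

```text
time: 22.8
tool_pos: [0.5465, -0.1041, 0.0271]
tool_rot: [-0.002, -0.037, 0.999, -0.004]
contact_force: [-14.1, -1.9, 9.9]
gripper_width: -0.0
```

step_arm --pt "-3 0 0 0"

```text
time: 22.9
tool_pos: [0.5463, -0.1042, 0.0271]
tool_rot: [-0.007, -0.038, 0.999, -0.004]
contact_force: [-17.8, -2.4, 12.2]
gripper_width: 0.002
```

step_arm --pt "-4 0 -2 0"

```text
time: 23.0
tool_pos: [0.546, -0.1038, 0.0275]
tool_rot: [-0.012, -0.038, 0.999, -0.004]
contact_force: [-10.4, -1.3, -5.2]
gripper_width: -0.002
```

step_arm --pt "-4 0 -2 0"

```text
time: 23.1
tool_pos: [0.5456, -0.1037, 0.0275]
tool_rot: [-0.018, -0.038, 0.999, -0.003]
contact_force: [-10.2, -3.8, -0.2]
gripper_width: 0.001
```

step_arm --pt "-6 0 -1 0"

```text
time: 23.2
tool_pos: [0.5459, -0.1036, 0.0275]
tool_rot: [-0.025, -0.038, 0.999, -0.003]
contact_force: [-24.4, -1.8, 17.7]
gripper_width: -0.001
```

step_arm --pt "-7 0 -1 0"

```text
time: 23.3
tool_pos: [0.5465, -0.1034, 0.0277]
tool_rot: [-0.034, -0.039, 0.999, -0.003]
contact_force: [-24.8, -2.2, 16.4]
gripper_width: -0.003
```

The wedge now resists about 24 N of push without sliding. As a cross-check on bearing, I estimate the gate's rise from the images by fitting swing and rise to the gate's pixels.

```bash
cat > lk.py <<'E'
from h import *
import sys
from scipy.optimize import least_squares
from scipy.ndimage import map_coordinates as mc
p=camera_params("scene");Ei=np.linalg.inv(p["extrinsics"]);K=np.array(p["mtx"])
def pr(P):
  c=P@Ei[:3,:3].T+Ei[:3,3]; n=c[:,:2]/c[:,2:]; n=n*(1+p["k1"]*(n**2).sum(1,keepdims=True)); return n@K[:2,:2].T+K[:2,2]
hz=np.array([.653,-.207]); u=np.array([-.072,.9974]); nx=np.array([.9974,.072])
def pts(da,h,off):
  r,z=np.meshgrid(np.arange(.03,.185,.0015),np.arange(.05,.113,.0015)); r=r.ravel();z=z.ravel()
  a=da; U=u*np.cos(a)+nx*np.sin(a); N=nx*np.cos(a)-u*np.sin(a)
  return np.c_[hz+r[:,None]*U+off*N, z+h]
g=lambda f:cv2.GaussianBlur(cv2.imread("pics/"+f).astype(np.float32),(0,0),.7)
def smp(I,uv): return np.concatenate([mc(I[...,c],[uv[:,1],uv[:,0]],order=3) for c in range(3)])
base=sys.argv[1]; A=smp(g(base),pr(pts(0,0,.006)))
for f in sys.argv[2:]:
  I=g(f); fn=lambda q:smp(I,pr(pts(q[0]/200,q[1]/1000,.006)))*1-A
  s=least_squares(fn,[1,0.2],loss="soft_l1",f_scale=8,diff_step=1e-2); print(base,f,"swing mm at 200:",s.x[0].round(2),"rise mm:",s.x[1].round(3),"cost",round(s.cost))
E
python3 - <<'E'
from h import *
b=cam("scene"); save(b[0],"g7.png")
E
python3 lk.py g3.png g1.png g2.png g3.png g4.png g5.png g6.png g7.png; python3 lk.py g6.png g2.png g3.png g4.png g7.png
```

```text
g3.png g1.png swing mm at 200: -8.2 rise mm: -0.115 cost 44680
g3.png g2.png swing mm at 200: 1.22 rise mm: -0.269 cost 46597
g3.png g3.png swing mm at 200: 0.0 rise mm: 0.0 cost 0
g3.png g4.png swing mm at 200: 1.24 rise mm: 0.32 cost 44887
g3.png g5.png swing mm at 200: 1.38 rise mm: 0.593 cost 42297
g3.png g6.png swing mm at 200: 1.37 rise mm: 0.671 cost 40656
g3.png g7.png swing mm at 200: 1.46 rise mm: 0.729 cost 38081
g6.png g2.png swing mm at 200: -0.15 rise mm: -0.899 cost 38870
g6.png g3.png swing mm at 200: -1.41 rise mm: -0.657 cost 37652
g6.png g4.png swing mm at 200: -0.11 rise mm: -0.302 cost 20886
g6.png g7.png swing mm at 200: 0.07 rise mm: 0.041 cost 13780
```

The estimated rise is about 0.7 mm, so the bearing is roughly 5 + 20×0.7 ≈ 19 N. That agrees with the push readings and lies within 8 to 25 N. I back off without pushing any more.

step_arm --pt "15 0 0 0" --pt "25 0 0 0" --pt "0 0 -40 0" --pt "0 0 -40 0" --pt "0 0 -40 0" --pt "0 0 0 0" --pt "0 0 0 0"

```text
time: 24.05
tool_pos: [0.5103, -0.105, 0.1535]
tool_rot: [-0.037, -0.038, 0.999, -0.002]
contact_force: [-1.2, -0.3, -0.3]
gripper_width: -0.004
```

```bash
python3 gate.py g8.png; python3 lk.py g3.png g8.png; python3 sc.py s10.png; python3 wr.py w2.png
```

```text
gate top 583 [ 0.644 -0.09   0.115] [-0.067  0.998] [ 0.652 -0.201] [0.637 0.021]
g3.png g8.png swing mm at 200: 1.46 rise mm: 0.783 cost 35516
[ 0.5104 -0.1051  0.1531] [-0.0374 -0.0379  0.9986 -0.0021] [ 0.58 -0.76  0.23]
66 [ 0.655  -0.0905  0.0128]
130 [ 0.6703 -0.0931  0.0104]
127 [ 0.6904 -0.0913  0.0074]
88 [ 0.7072 -0.0931  0.0044]
maxx 0.7136020379830897
[ 0.5098 -0.1049  0.1521] [-0.0383 -0.0379  0.9985 -0.0017] [ 0.01 -0.08 -0.39]
```

View pics/g8.png

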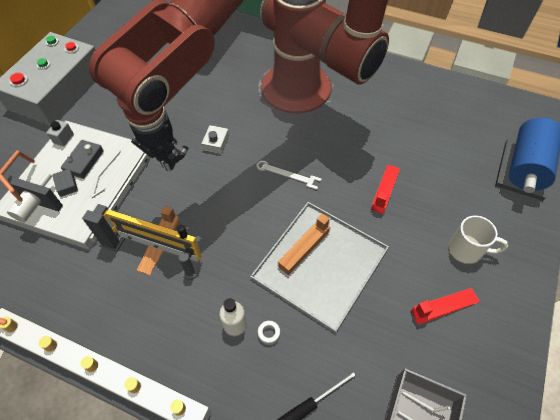

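The wedge lies flat under the open gate, with its grip at (168,214) on the robot's side. The packing, bottle and collar are where they were, and the arm is clear. I hand it in.

```bash
python3 -c "
from h import *; print(job_done())"
```

```text
the job is handed in; nothing more can be done
None
```

I swung the gate open against its stop, slid the wedge thin end first under its rail from the robot's side, and pushed until it jammed. I then let go, tapped it once from behind and backed the arm clear. The job is handed in at about 24 s; no verdict was reported.

**Last checks**
- **Gate:** it is at the stop, pointing about 4° off world y, which matches the bed edges.
- **Wedge:** it stayed in place after release and lies flat (ramp heights within about 1 mm of nominal), with its grip block on the robot's side.
- **Bearing force:** I could not measure it directly. The images show the gate raised about 0.7–0.8 mm, which suggests 19–21 N, inside the 8–25 N band; two early comparison pictures would put it a few newtons higher, about 23 N.
- **Push force:** it peaked at 21.7 N while gripped and 24.8 N on the final tap, just over the 24 N guide. Part of that was down-force on the bench. The last images hint the tap moved the wedge 1–2 mm further in.
- **Bystanders:** the packing block, oil bottle and collar look unmoved in the last picture. I did not re-measure them.

**What disagreed:** early on, the push rose by only about 1.2 N per mm instead of the 3–5 stated. I put this down partly to the gate settling back about 1 mm onto its stop and partly to bench friction.

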